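# Lock a clevis pin with its R-clip

## Task

Take the R-clip by its red grip out of the parking post and lock the clevis pin with it: find the cross hole in the pin's free end with the tip of the straight leg, then push the leg straight down through it until the bow has sprung over and round the pin and the clip is fully home. Work gently: the pin floats endwise in its bracket so the hole has to be felt for, neither touch nor push may ram the pin, and the tools and supplies lying around stay where they are. Let go of the clip when it is home.

Things in the scene. Friction and masses are not known exactly. Their poses are not given: they have to be found in the camera images.
- bracket: Blue steel clevis bracket screwed to the bench. Origin on the bench under the outer face of its front cheek; z up; the pin sticks out of this cheek along -x. Base plate 10 mm thick, x -10 to +90 mm, y +-45 mm; two cheeks 8 mm thick, 40 mm wide, tops 80 mm above the bench; a rod end between them sticks out to y = +60 mm, 68 mm high. Behind the rear cheek (x = 38 mm) the pin has a 36 mm head.
- hole_nominal (a point): Point on the axis of the horizontal steel pin (24 mm diameter), fixed to the bracket: 28 mm out from the front cheek, 60 mm above the bench; axes as the bracket's, the pin along x. The vertical 7 mm cross hole (brass ring, 20 mm from the pin's end) lies on this axis within +-12 mm along x of this point, not reported: see or feel it. The pin slides endwise in this range at about 12 N, does not turn.
- post: Aluminium parking post screwed to the bench: foot 70 x 70 x 8 mm, upright 24 mm (x) by 13 mm (y), top 62 mm above the bench, with a 7.5 mm square vertical hole in which the clip's leg stands loosely. Origin on the bench under the hole, z up.
- clip_grip (a point): Centre of the clip's red grip, 10 (x) x 24 (y) x 30 mm (z), upright in the post at the start, 95 mm above the bench. z up along the leg, y towards the spring bow. Its straight leg, 5 mm thick with a flat, slightly chamfered tip, is below the centre. The bow, 5 mm wire, hangs from the grip beside the leg on the +y side, to 68 mm below the grip's centre and y = 19 mm, and goes round one side of the pin.
- clip_tip (a point): Tip of the clip's straight leg, 79 mm below the grip's centre; axes as the clip's. For pushing in, the leg is upright and the clip's y axis square to the pin (bow to either side).
- bow (a joint): Opening angle of the clip's spring bow: 0 at rest, grows as it is forced away from the leg. In pushing in, the bow meets the pin about 20 mm above home, opens to about 0.05 rad, and closes under the pin some 8 mm above home; this takes a push of about 6 to 13 N, which then falls off until the collar lands.
- clip: The whole R-clip, about 60 g. Origin on the leg's axis at the underside of its 12 mm collar, 33 mm below the grip's centre and 46 mm above the tip; axes as point clip_grip. The collar is the stop: it meets the crest of the pin when the clip is fully home.
- tape: Roll of masking tape lying flat, 80 mm across, 30 mm high: leave alone. Origin at its underside.
- driver: Screwdriver with red and black handle, 186 mm, lying: leave alone. Origin at its underside.
- spool: Blue spool of solder, 52 mm across, 40 mm high: leave alone. Origin at its underside.
- cutters: Side cutters with yellow grips, 133 mm, lying: leave alone. Origin at its underside.
- glue: Glue bottle lying on its side, 111 mm long: leave alone. Origin at its underside.

How it is judged (in metres and radians):
On the way:
1. the clip is out of its parking post, leg clear above it (height (world z) of clip_tip above 0.064 m), for 0.1 s.
At the end, for the whole second after the job is handed in: The clip's leg stands through the pin's cross hole (over the pin's axis within 4 mm, tip at least 16 mm below the pin), upright within 0.25 rad, collar no more than 4.5 mm above the pin's crest, bow sprung back under the pin (joint bow below 0.03 rad), clip released and at rest (z of clip in the frame of hole_nominal between 0.0095 and 0.0165 m and z of clip_tip in the frame of hole_nominal below -0.028 m and y of clip in the frame of hole_nominal between -0.004 and 0.004 m and x of clip in the frame of hole_nominal between -0.016 and 0.016 m and angle between the z axis of clip and the z axis of bracket, either way round below 0.25 rad and value of joint bow below 0.03 rad and linear speed of clip below 0.02 m/s and contact force between the fingers and clip below 0.05 N); the robot touches nothing.
It fails at once if the clip is pressed against the pin or bracket with more than 30 N (contact force between clip and bracket above 30 N).
It fails at once if the robot itself bumps the bracket or its pin (more than 15 N) (contact force between the arm and bracket above 15 N).
It fails at once if a bystander is moved by more than 30 mm (distance of any of tape, driver, spool, cutters, glue from where it was at the start of the episode above 0.03 m).
It also fails if it takes over 72 s, if anything falls off the work surface, if the arm or the gripper's body presses on something with over 40 N, if the wrist force passes 120 N, or if a joint passes its speed limit or range.

## Robot

A 7-joint arm with a two-finger parallel gripper is mounted at the origin on a cart in front of the work surface, level with it; the furniture and walls round the work are solid. World frame = base frame: x ahead of the robot, y to its left, z up, the work surface at z = 0. Lengths are in mm, angles in rad, forces in N, time in s.
With the tool pointing down it reaches from about 400 to 875 mm from the base axis. Payload 4.4 kg.
Tool frame: the origin (TCP) lies on the centre line of the jaws, within the pads' length; the fingertips stand bot.nose_length ahead of it and the grasp point (between the pads) lies 5 mm behind it (bot.nose_length is the distance from the TCP to the fingertips, in mm); z points along the fingers, y is the direction in which the jaws open and shut (so a half turn about z gives the same grasp; the last joint's range is limited). The gripper opens to 85 mm and grips with 20 to 120 N. Pads are 22 mm wide; open, the fingers measure 114 mm over their backs; the gripper's body (76 mm by 85 mm) begins 54 mm behind the grasp point. The pads swing forward as they close: fully open they stand 13 mm farther back than shut.
Start: joints at [1.26, 0.628, 0.038, 1.517, -0.027, 0.996, -0.02], TCP at [157.562, -630.628, 245.313] pointing down, gripper open.
Joint ranges: [-3.06, 3.06], [-0.37, 2.12], [-1.25, 1.32], [0.18, 2.47], [-1.1, 4.24], [0.23, 1.98], [-2.94, 2.94]. Speed limits (rad/s): [2.57, 2.57, 3.14, 3.14, 3.14, 3.14, 3.14].

## Interface

Orientations are given as a rotation vector (axis times angle).
In Python, from bench import telemetry, viewer, job, search_frame, silhouettes, landmark_of, bot gives the robot as it stands. The module is installed in compiled form; this text tells all that it offers.
- The arm moves only by the tool jog_arm, never from a script. Its argument "steps" is one flat list of numbers, 5 for each row, row after row: the shift along the tool's x, y, z in mm, then the turn about the tool's z in rad, then the opening, from 0 (shut) to 1 (fully open). In form: [tx, ty, tz, twist, claw, tx, ty, tz, twist, claw, ...]. A call has 1 to 12 rows; each row shifts and turns the pose as measured when the row begins, along the tool's axes as they then stand; what a row does not reach is not made up. A row lasts 1/8 s, in which the tool goes at most 62.5 mm and 10.7 degrees, less where a joint would pass 70% of its speed; a pose out of reach is approached as far as the arm can. A call is refused whole if a number of a shift passes 62.5 or a number of a turn 0.188, either way. A call with a gripper value outside its range is refused whole. The fingers move at their own pace and stop on an object; the grip force is fixed at half the most. Time passes only in rows, so rows that do not move let the fingers close. It gives the time, the measured TCP pose, the force and the opening at its end, in the units of the state.
- telemetry.sense(): the state, without advancing time (a new reading comes with each control period).
- viewer.read_camera(name): name is "scene" or "top"; returns (picture, depth): 420x560x3 uint8, blue, green, red; 420x560 float32, mm along the optical axis (not along the pixel's ray), 0 where there is no reading.
- viewer.calibration(name): a dict with "K" (3x3 intrinsics, pixels), "R" (3x3) and "t" (3): a world point X has camera coordinates R X + t. Camera axes: x right, y down, z forward; pixel columns grow to the right and rows downward; lengths in mm; the calibration is good to about 2 mm. A picture is of the moment at which its call begins. calibration takes no time and is no camera call.
- job.hand_in(): hands the job in, once; it reports no verdict.
Trained networks look in the newest picture that a camera, given by its name, has taken for a name from the list of things; names that differ only in an ending like _2 or _b are one class to them, and where a whole thing is asked for, a point or a joint stands for the part that bears it (a point fixed in the world has none). Each returns a list of dicts, best first, with "score" (0 to 1); they miss things now and then, are a little off and sometimes report something else, mostly with a low value. They report only what shows in the picture. A call takes as long as a camera call.
- search_frame(thing, camera): "at" ([row, column] as shares, 0 to 1, of the picture: columns of its width, rows of its height, amid what is visible of it).
- silhouettes(thing, camera): "region" (420x560 bool, what is visible of it) and "at" ([row, column] as shares, 0 to 1, of the picture: columns of its width, rows of its height, amid what is visible of it).
- landmark_of(thing, camera): "at" ([row, column] as shares, 0 to 1, of the picture: columns of its width, rows of its height: a listed point, or the origin of a listed thing).
The state is a dict: "time_s": time; "joints": joint angles; "qvel": joint speeds; "joint_efforts": joint torques, N m; "tool_pos": TCP position; "tcp_rot": TCP orientation; "force": force on the tool from outside, world axes, zero at the start; "wrist_torque": the same for the moment, N m; "width": finger opening in mm.
Only numpy, scipy, OpenCV 4.12 (cv2) and the standard library are available. Lean on these libraries where they do the work, as an engineer would, in place of code of your own. Each camera call takes 0.05 s, during which the arm holds its last target. There are 200 camera calls.

## Working session

There is one attempt and no reset: what is moved stays moved. The work goes in short steps, Python scripts to look and compute and a tool call to move; the robot and the scene stay as the last step left them, time stands still between calls to the robot, and variables do not carry over. Pictures are saved under pics/ and viewed, on a budget of 10 in all, crops included, one or two more only if the job needs it, and the job is handed in when it is done.

Besides the shell and the picture viewer there is one more tool, called after "Emit:" by a JSON object that holds its "api" and its "payload", one argument or row to a line. jog_arm: Moves the arm, as the interface text tells. Its arguments: {"type":"object","properties":{"steps":{"type":"array","items":{"type":"number"}}},"required":["steps"]}

```bash
mkdir -p pics; cat > h.py <<'E'
import numpy as np, cv2
from scipy.spatial.transform import Rotation as Ro
from bench import telemetry, viewer, job, search_frame, silhouettes, landmark_of, bot
def cloud(name,d):
    c=viewer.calibration(name);K,R,t=map(np.array,(c["K"],c["R"],c["t"]))
    v,u=np.mgrid[0:420,0:560]
    P=np.stack([(u-K[0,2])/K[0,0]*d,(v-K[1,2])/K[1,1]*d,d],-1)
    return (P-t)@R   # world
def ray(name,at,z):
    c=viewer.calibration(name);K,R,t=map(np.array,(c["K"],c["R"],c["t"]))
    o=-R.T@t; r=R.T@np.linalg.inv(K)@np.array([at[1]*560,at[0]*420,1]); return o+r*(z-o[2])/r[2]
def proj(name,X):
    c=viewer.calibration(name);K,R,t=map(np.array,(c["K"],c["R"],c["t"]))
    p=K@(R@np.array(X)+t); return p[:2]/p[2]
E
python3 - <<'E'
from h import *
np.set_printoptions(precision=1,suppress=True)
ims=[]
for n in("scene","top"):
    im,d=viewer.read_camera(n); cv2.imwrite(f"pics/{n}0.png",im); np.save(n+"0.npy",d)
    c=viewer.calibration(n); print(n,"cam pos",-np.array(c["R"]).T@np.array(c["t"]))
    for th,z in(("clip_grip",95),("post",0),("hole_nominal",60),("bracket",0)):
        for r in landmark_of(th,n)[:1]: print(th,round(r["score"],2),np.array(r["at"])*[420,560],ray(n,r["at"],z))
print(bot.nose_length, telemetry.sense())
E
```

```text
scene cam pos [-351.9  426.2 1067. ]
clip_grip 0.46 [152.9 344. ] [ 535.8 -299.1   95. ]
post 0.63 [171.8 343.9] [ 531.2 -307.2    0. ]
hole_nominal 0.83 [226.  222.6] [459.9 217.3  60. ]
bracket 0.84 [227.3 221. ] [505.7 211.8   0. ]
top cam pos [ 280.1    2.9 1177.8]
clip_grip 0.5 [249.3 284.2] [371.6   5.6  95. ]
post 0.63 [199.5 393.1] [ 519.5 -310.6    0. ]
hole_nominal 0.85 [216.1 204.3] [467.7 222.4  60. ]
bracket 0.65 [208.2 214.6] [500.5 205.    0. ]
14.0 {'time_s': 0.5, 'joints': array([ 1.3,  0.6,  0. ,  1.5, -0. ,  1. , -0. ]), 'qvel': array([-0., -0., -0.,  0.,  0.,  0.,  0.]), 'joint_efforts': array([  0. , -56.3,   1.2, -19.4,   0. ,   0. ,  -0. ]), 'tool_pos': array([ 157.6, -630.6,  245.3]), 'tcp_rot': array([-3.1, -0.4, -0. ]), 'force': array([-0.6, -0.9, -0.1]), 'wrist_torque': array([-0.1,  0. , -0. ]), 'width': 85.33000622125466}
```

View pics/scene0.png

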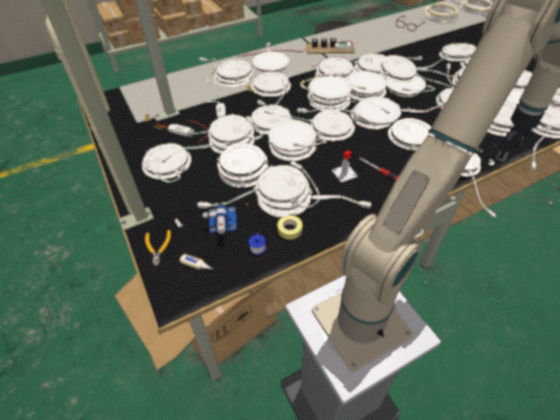

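View pics/top0.png

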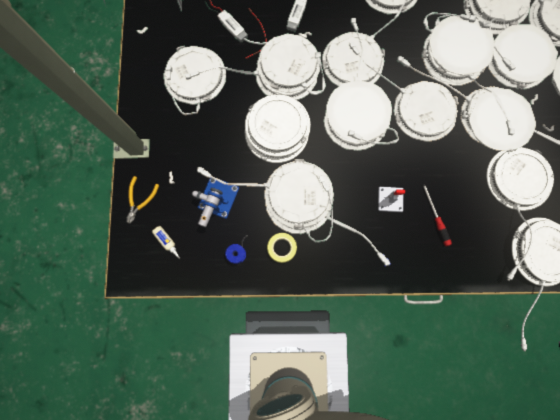

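```bash
python3 - <<'E'
from h import *
np.set_printoptions(precision=1,suppress=True)
tiles=[]
for n,cs in(("scene",((345,160),(222,217))),("top",((393,195),(212,203)))):
    im=cv2.imread(f"pics/{n}0.png"); d=np.load(n+"0.npy"); P=cloud(n,d)
    for cx,cy in cs:
        tiles.append(cv2.resize(im[cy-28:cy+28,cx-37:cx+37],(400,300),interpolation=cv2.INTER_CUBIC))
    hsv=cv2.cvtColor(im,cv2.COLOR_BGR2HSV)
    cx,cy=cs[0]; m=np.zeros(d.shape,bool); m[cy-28:cy+28,cx-14:cx+16]=1
    m&=((hsv[...,0]<10)|(hsv[...,0]>170))&(hsv[...,1]>130)&(hsv[...,2]>80)
    q=P[m]; print(n,"red",len(q),np.median(q,0),np.percentile(q,5,axis=0),np.percentile(q,95,axis=0))
    t=q[q[:,2]>104]; 
    if len(t)>5:
        print("top of grip",len(t),t.mean(0)); _,c=np.linalg.eigh(np.cov(t[:,:2].T)); print(c[:,1])
    cx,cy=cs[1]; q=P[cy-28:cy+28,cx-30:cx+30].reshape(-1,3)
    pin=q[(q[:,2]>66)&(q[:,2]<76)]; ch=q[(q[:,2]>76)&(q[:,2]<84)]
    for nm,s in(("pin",pin),("cheek",ch)):
        w,c=np.linalg.eigh(np.cov(s[:,:2].T)); print(nm,len(s),s.mean(0),c[:,1],w, s.min(0),s.max(0))
    cx,cy=cs[0]; q=P[cy-28:cy+28,cx-30:cx+30].reshape(-1,3); f=q[(q[:,2]>5)&(q[:,2]<12)]
    r=cv2.minAreaRect(f[:,:2].astype(np.float32)); print("foot",len(f),r)
cv2.imwrite("pics/crop1.png",np.vstack([np.hstack(tiles[:2]),np.hstack(tiles[2:])]))
E
```

```text
scene red 67 [ 520.  -304.    93.2] [ 514.2 -396.    -0.3] [ 629.2 -290.1  109.4]
top of grip 16 [ 520.1 -299.9  107.5]
[-0.  1.]
pin 202 [494.3 213.7  70.9] [-0.9  0.3] [315.9 912.1] [438.7  72.6  66.1] [551.3 255.8  76. ]
cheek 39 [512.5 201.8  78.4] [-0.9  0.3] [ 29.8 260. ] [476.3 188.2  76. ] [537.  214.   82.6]
foot 396 ((593.0261840820312, -351.66534423828125), (233.44482421875, 332.6558837890625), 58.52018356323242)
top red 47 [ 519.3 -300.5  107.7] [ 515.5 -343.7    1.7] [ 542.3 -290.8  112.1]
top of grip 29 [ 503.5 -279.9  182.5]
[-0.6  0.8]
pin 327 [496.6 212.3  70.5] [-1.   0.2] [270.2 872. ] [441.7 176.6  66. ] [546.2 253.5  75.9]
cheek 91 [515.3 199.2  78.3] [-0.9  0.4] [ 41.3 246.5] [457.1 182.9  76. ] [541.7 222.5  83. ]
foot 549 ((534.027587890625, -307.4171447753906), (174.15048217773438, 162.2801971435547), 89.31352996826172)
```

View pics/crop1.png

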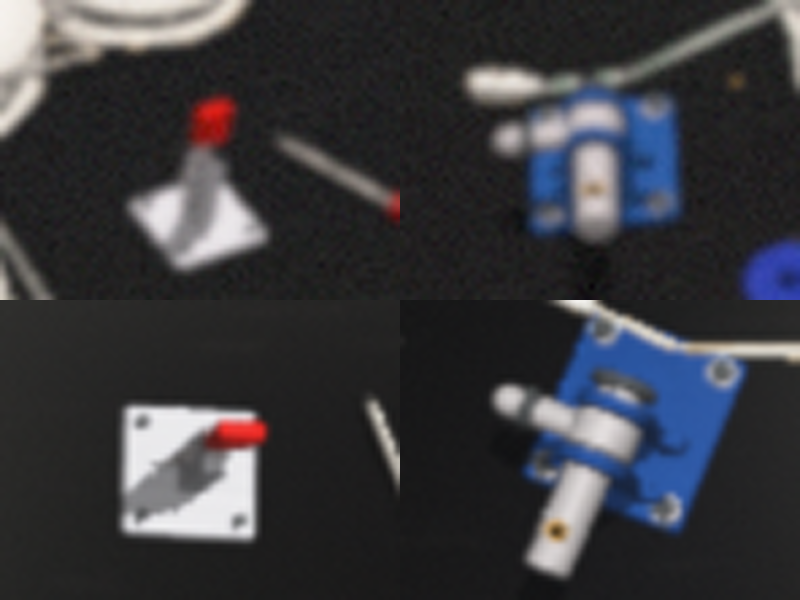

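```bash
python3 - <<'E'
from h import *
np.set_printoptions(precision=3,suppress=True)
def px(tx,ty,ox,oy): return np.array([(ty/300*56+oy)/420,(tx/400*74+ox)/560])
T=lambda tx,ty,z: ray("top",px(tx-400,ty-300,175,175),z)
S=lambda tx,ty,z: ray("scene",px(tx-400,ty,185,189),z)
print("ring",T(557,530,72),S(594,187,72))
a,b=T(742,370,10),T(680,530,10); print("edge x",np.degrees(np.arctan2(*(a-b)[1::-1])))
a,b=T(742,370,10),T(590,318,10); print("edge y",np.degrees(np.arctan2(*(b-a)[1::-1])))
a,b=T(601,458,72),T(557,530,72); print("pin",np.degrees(np.arctan2(*(a-b)[1::-1])))
T2=lambda tx,ty,z: ray("top",px(tx,ty-300,356,167),z)
S2=lambda tx,ty,z: ray("scene",px(tx,ty,308,132),z)
print("grip top",T2(236,433,110),"side ctr",S2(217,108,108))
a,b=T2(124,405,8),T2(256,412,8); print("post y",np.degrees(np.arctan2(*(a-b)[1::-1])))
a,b=T2(257,412,8),T2(255,540,8); print("post x",np.degrees(np.arctan2(*(a-b)[1::-1])))
print("foot ctr",T2(191,472,8))
for n,bx in(("scene",(325,140,360,166)),("top",(385,182,410,202))):
    im=cv2.imread(f"pics/{n}0.png").astype(int); P=cloud(n,np.load(n+"0.npy"))
    x0,y0,x1,y1=bx; m=np.zeros(im.shape[:2],bool); m[y0:y1,x0:x1]=1
    m&=(im[...,2]>90)&(im[...,1]<70)&(im[...,0]<70)
    q=P[m]; q=q[(q[:,2]>75)&(q[:,2]<116)]; print(n,len(q),q.min(0),q.max(0)); t=q[q[:,2]>105]; print(len(t),t.mean(0))
s=telemetry.sense(); print(Ro.from_rotvec(s["tcp_rot"]).as_matrix())
E
```

```text
ring [460.657 220.63   72.   ] [460.86  221.225  72.   ]
edge x -20.20911433812711
edge y 69.90272335875538
pin -30.10319541964819
grip top [ 517.518 -299.751  110.   ] side ctr [ 520.004 -304.771  108.   ]
post y 86.11243929017922
post x -4.510376170169249
foot ctr [ 519.112 -303.461    8.   ]
scene 47 [ 513.149 -312.263   78.033] [ 526.052 -286.955  111.352]
15 [ 520.334 -299.168  107.695]
top 38 [ 515.244 -311.682   85.014] [ 525.579 -290.748  112.175]
24 [ 519.641 -301.183  108.894]
[[ 0.97   0.242  0.   ]
 [ 0.242 -0.97   0.   ]
 [ 0.    -0.    -1.   ]]
```

Emit:
{"api": "jog_arm", "payload": {
  "steps": [40,0,0,-0.18,1,40,0,0,-0.18,1,40,0,0,-0.18,1,40,0,0,-0.18,1,40,0,0,-0.18,1,40,0,0,-0.18,1,0,0,0,-0.18,1]
}}

```text
time_s: 1.38
tool_pos: [336.0, -478.6, 245.1]
tcp_rot: [2.249, 2.191, -0.003]
force: [-0.4, -1.1, -0.2]
width: 85.4
```

```bash
cat >> h.py <<'E'
def go(target,yaw_y):  # tool shift to world target, twist (tool y to world heading yaw_y deg)
    s=telemetry.sense(); R=Ro.from_rotvec(s["tcp_rot"]).as_matrix(); np.set_printoptions(precision=3,suppress=True)
    h=np.degrees(np.arctan2(R[1,1],R[0,1])); tw=-np.radians((yaw_y-h+180)%360-180)
    print("t",s["time_s"],"pos",s["tool_pos"],"heading y",h,"tilt",R[:,2],"F",s["force"],"w",s["width"],"j",s["joints"])
    print("tool shift",R.T@(np.array(target)-s["tool_pos"]),"twist",tw)
E
python3 -c "
from h import *
go([519.5,-301.5,150],-4)"
```

```text
t 1.375 pos [ 336.019 -478.607  245.104] heading y -1.5176985805451462 tilt [-0.    -0.003 -1.   ] F [-0.449 -1.097 -0.224] w 85.40993898073111 j [ 1.117  0.548 -0.322  1.701  0.21   0.924  0.686]
tool shift [182.152 178.732  94.619] twist 0.04332433279641582
```

Emit:
{"api": "jog_arm", "payload": {
  "steps": [40,40,0,0.04,1,40,40,0,0,1,40,40,10,0,1,40,40,20,0,1,20,17,30,0,1,0,0,30,0,1]
}}

```text
time_s: 2.12
tool_pos: [531.1, -308.3, 155.5]
tcp_rot: [2.29, 2.133, 0.001]
force: [-0.4, -1.1, -0.1]
width: 85.3
```

```bash
python3 - <<'E'
from h import *
go([519.5,-301.5,95],-4)
tiles=[]
for n,cx,cy in(("scene",347,158),("top",397,193)):
    im,d=viewer.read_camera(n); tiles.append(cv2.resize(im[cy-28:cy+28,cx-37:cx+37],(400,300),interpolation=cv2.INTER_CUBIC))
cv2.imwrite("pics/g1.png",np.hstack(tiles))
E
```

```text
t 2.125 pos [ 531.144 -308.305  155.52 ] heading y -4.078006762681374 tilt [ 0.009 -0.008 -1.   ] F [-0.394 -1.134 -0.065] w 85.30005211499012 j [ 0.648  0.689 -0.275  1.714  0.258  0.763  0.176]
tool shift [  6.432 -12.67   60.355] twist -0.0013614748476119768
```

View pics/g1.png

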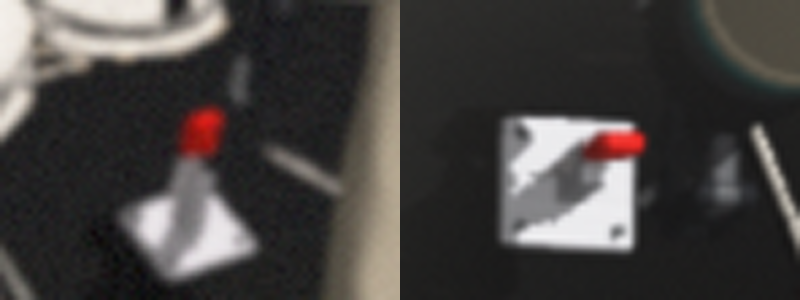

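```bash
python3 - <<'E'
from h import *
for n in("scene","top"):
    im,d=viewer.read_camera(n)
    print(n,proj(n,telemetry.sense()["tool_pos"]),proj(n,[519.5,-301.5,95]))
    im=cv2.convertScaleAbs(im,alpha=1.6,beta=30)
    P=cloud(n,d)
    if n=="top":
        m=(P[...,2]>60)&(P[...,0]>400)&(P[...,0]<650)&(P[...,1]<-200)&(P[...,1]>-500); q=P[m]; print(np.percentile(q,[5,50,95],axis=0))
    c=proj(n,[519.5,-301.5,95]).astype(int); cv2.imwrite(f"pics/{n}f.png",im)
    if n=="scene": a=cv2.resize(im[c[1]-70:c[1]+70,c[0]-70:c[0]+70],(400,400))
    else: b=cv2.resize(im[c[1]-70:c[1]+70,c[0]-70:c[0]+70],(400,400))
cv2.imwrite("pics/g2.png",np.hstack([a,b])); go([519.5,-301.5,95],-4)
E
```

```text
scene [349.78428273 140.33636309] [347.08713637 155.25053203]
top [409.09129023 183.61729054] [398.75210215 192.33404916]
[[ 408.61380276 -331.1187916   233.59983161]
 [ 490.35978103 -275.28030756  556.70471107]
 [ 555.16953233 -241.6693149   665.3948296 ]]
t 2.325 pos [ 528.149 -311.75   156.203] heading y -4.388261317865424 tilt [ 0.006 -0.01  -1.   ] F [-0.472  0.08   0.581] w 85.86690421448537 j [ 0.653  0.688 -0.273  1.713  0.258  0.766  0.177]
tool shift [10.11  -9.802 61.053] twist -0.006776438354883755
```

View pics/g2.png

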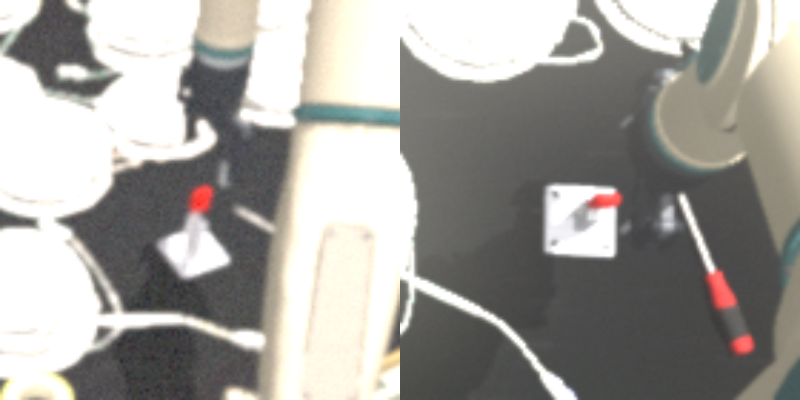

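```bash
python3 - <<'E'
from h import *
go([519.5,-301.5,95],-4)
for n in("scene","top"):
    im,d=viewer.read_camera(n); P=cloud(n,d); X=P.reshape(-1,3)
    for lo,hi in((135,155),(155,175),(175,200),(200,230)):
        m=(X[:,2]>lo)&(X[:,2]<hi)&(abs(X[:,0]-528)<120)&(abs(X[:,1]+311)<80)
        q=X[m]; print(n,lo,len(q)); 
        if len(q)>2: print(q.min(0),q.max(0),q.mean(0))
go([519.5,-301.5,95],-4)
E
```

```text
t 2.325 pos [ 528.149 -311.75   156.203] heading y -4.388261317865424 tilt [ 0.006 -0.01  -1.   ] F [-0.472  0.08   0.581] w 85.86690421448537 j [ 0.653  0.688 -0.273  1.713  0.258  0.766  0.177]
tool shift [10.11  -9.802 61.053] twist -0.006776438354883755
scene 135 0
scene 155 47
[ 469.876 -327.868  155.42 ] [ 584.885 -296.19   174.333] [ 531.641 -309.158  166.032]
scene 175 63
[ 463.666 -327.518  175.006] [ 578.175 -294.301  199.29 ] [ 527.532 -308.035  186.567]
scene 200 164
[ 449.852 -325.755  200.497] [ 601.063 -289.391  229.973] [ 510.128 -303.13   216.095]
top 135 0
top 155 21
[ 472.755 -309.84   158.717] [ 581.985 -298.682  174.952] [ 506.487 -303.382  167.786]
top 175 18
[ 472.772 -308.351  176.75 ] [ 577.684 -298.547  197.391] [ 520.924 -303.175  185.472]
top 200 183
[ 453.36  -326.77   200.202] [ 600.175 -292.938  229.879] [ 508.679 -304.34   215.208]
t 2.425 pos [ 528.748 -312.499  157.439] heading y -4.43680741874515 tilt [ 0.008 -0.011 -1.   ] F [ 0.355 -0.05   0.191] w 85.44991964576589 j [ 0.653  0.686 -0.273  1.713  0.258  0.766  0.177]
tool shift [ 10.881 -10.633  62.238] twist -0.00762372765424066
```

Emit:
{"api": "jog_arm", "payload": {
  "steps": [11,-10.5,0,-0.008,1,0,0,15,0,1,0,0,15,0,1,0,0,15,0,1,0,0,0,0,1]
}}

```text
time_s: 3.05
tool_pos: [520.8, -305.8, 112.6]
tcp_rot: [2.288, 2.123, -0.001]
force: [-0.4, -0.3, -0.4]
width: 85.4
```

```bash
python3 -c "
from h import *
go([519.5,-301.5,95],-4)"
```

```text
t 3.05 pos [ 520.794 -305.836  112.578] heading y -4.275082297881065 tilt [ 0.014 -0.016 -1.   ] F [-0.417 -0.342 -0.388] w 85.4487766783244 j [ 0.635  0.732 -0.247  1.778  0.288  0.647  0.145]
tool shift [ 4.481 -1.878 17.489] twist -0.00480109181197625
```

Emit:
{"api": "jog_arm", "payload": {
  "steps": [4.5,-1.5,9,0,1,0,0,8,0,1,0,0,0,0,1]
}}

```text
time_s: 3.42
tool_pos: [520.2, -301.1, 94.1]
tcp_rot: [2.287, 2.123, -0.0]
force: [-0.6, -0.7, -0.0]
width: 85.3
```

```bash
python3 -c "
from h import *
go([519.5,-301.5,94],-4)"
```

```text
t 3.425 pos [ 520.157 -301.095   94.09 ] heading y -4.263699348855787 tilt [ 0.014 -0.015 -1.   ] F [-0.571 -0.702 -0.028] w 85.30491247087306 j [ 0.621  0.756 -0.235  1.796  0.299  0.605  0.129]
tool shift [-0.451 -0.626  0.087] twist -0.004602421872898762
```

Emit:
{"api": "jog_arm", "payload": {
  "steps": [0,0,0,0,0.5,0,0,0,0,0,0,0,0,0,0,0,0,0,0,0,0,0,0,0,0,0,0,0,0,0,0,0,0,0,0]
}}

```text
time_s: 4.3
tool_pos: [520.9, -301.5, 95.2]
tcp_rot: [2.286, 2.121, 0.001]
force: [0.4, -0.4, -0.0]
width: 8.8
```

```bash
python3 -c "
from h import *
go([519.5,-301.5,94],-4)"
```

```text
t 4.3 pos [ 520.914 -301.466   95.176] heading y -4.271761207991045 tilt [ 0.016 -0.016 -1.   ] F [ 0.373 -0.406 -0.017] w 8.75583089557403 j [ 0.621  0.754 -0.236  1.795  0.299  0.605  0.129]
tool shift [-0.122 -1.428  1.154] twist -0.004743127858640665
```

Emit:
{"api": "jog_arm", "payload": {
  "steps": [0,0,-10,0,0,0,0,-15,0,0,0,0,-20,0,0,0,0,-25,0,0,0,0,-25,0,0,0,0,-25,0,0,0,0,-15,0,0,0,0,0,0,0]
}}

```text
time_s: 5.3
tool_pos: [519.0, -299.3, 240.8]
tcp_rot: [2.283, 2.119, 0.003]
force: [0.2, -0.0, -1.1]
width: 8.9
```

```bash
python3 - <<'E'
from h import *
go([519.5,-301.5,94],-4)
s=telemetry.sense(); p=s["tool_pos"]
tiles=[]
for n in("scene","top"):
    im,d=viewer.read_camera(n); c=proj(n,p-[0,0,40]).astype(int)
    tiles.append(cv2.resize(im[c[1]-30:c[1]+30,c[0]-30:c[0]+30],(400,400),interpolation=cv2.INTER_CUBIC)); print(n,c,proj(n,p+[0,0,-78]))
    for th in("clip_tip","clip_grip"):
        for r in landmark_of(th,n)[:2]: print(th,round(r["score"],2),np.array(r["at"])*[420,560])
cv2.imwrite("pics/g3.png",np.hstack(tiles))
E
```

```text
t 5.3 pos [ 518.991 -299.321  240.832] heading y -4.256646764188826 tilt [ 0.02  -0.019 -1.   ] F [ 0.236 -0.028 -1.117] w 8.930499150110704 j [ 0.667  0.56  -0.306  1.69   0.218  0.899  0.199]
tool shift [  0.375  -2.433 146.828] twist -0.0044793310496843005
scene [349 132] [348.746 140.91 ]
clip_tip 0.43 [138.18  352.016]
clip_grip 0.63 [122.094 349.216]
top [409 182] [405.141 186.601]
clip_tip 0.52 [185.892 406.896]
clip_grip 0.42 [180.096 412.496]
clip_grip 0.29 [251.286 240.016]
```

View pics/g3.png

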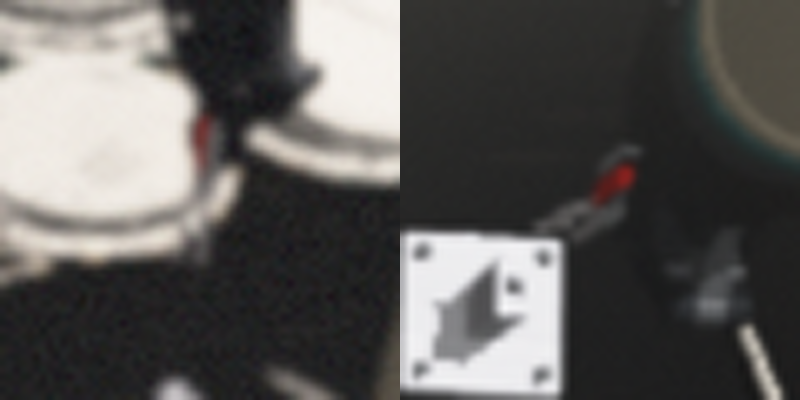

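Emit:
{"api": "jog_arm", "payload": {
  "steps": [25,-5,0,0,0,50,-9,0,0,0,50,-9,0,0,0,50,-9,0,0,0,50,-9,0,0,0,50,-9,0,0,0,50,-9,0,0,0,50,-9,0,0,0,25,-5,0,0.13,0,0,0,0,0.14,0,0,0,0,0,0]
}}

```text
time_s: 6.98
tool_pos: [472.6, 118.5, 224.4]
tcp_rot: [2.563, 1.791, -0.003]
force: [0.0, -0.5, -0.7]
width: 9.2
```

```bash
python3 -c "
from h import *
go([460.7,220.9,185],-20)"
```

```text
t 6.975 pos [472.56  118.5   224.407] heading y -20.10978813936584 tilt [ 0.007 -0.014 -1.   ] F [ 0.005 -0.523 -0.714] w 9.210576049970188 j [-0.132  0.434 -0.253  1.983  0.179  0.743 -0.846]
tool shift [ 92.475 -46.796  37.917] twist -0.001916164511572179
```

Emit:
{"api": "jog_arm", "payload": {
  "steps": [30,-15,0,0,0,30,-15,0,0,0,22,-11,10,0,0,10,-5,15,0,0,0,0,15,0,0,0,0,0,0,0,0,0,0,0,0]
}}

```text
time_s: 7.85
tool_pos: [461.8, 217.7, 178.8]
tcp_rot: [2.556, 1.798, -0.01]
force: [0.2, 0.5, -0.7]
width: 9.0
```

```bash
python3 - <<'E'
from h import *
go([460.7,220.9,160],-20)
s=telemetry.sense(); p=s["tool_pos"]
tiles=[]
for n in("scene","top"):
    im,d=viewer.read_camera(n); c=proj(n,[461,221,90]).astype(int); np.save(n+"1.npy",d); cv2.imwrite(f"pics/{n}1.png",im)
    tiles.append(cv2.resize(im[c[1]-25:c[1]+25,c[0]-20:c[0]+20],(400,500),interpolation=cv2.INTER_CUBIC)); print(n,c,proj(n,p+[0,0,-79]),proj(n,[460.7,220.9,72]))
cv2.imwrite("pics/g4.png",np.hstack(tiles))
E
```

```text
t 7.85 pos [461.798 217.68  178.835] heading y -19.757407528037316 tilt [ 0.004 -0.017 -1.   ] F [ 0.219  0.498 -0.652] w 9.04364294687964 j [-0.344  0.534 -0.236  1.964  0.219  0.673 -1.067]
tool shift [ 2.94  -2.303 18.772] twist 0.004234037376301056
scene [220 220] [220.742 217.674] [221.004 223.903]
top [202 216] [203.132 215.81 ] [203.945 217.919]
```

View pics/g4.png

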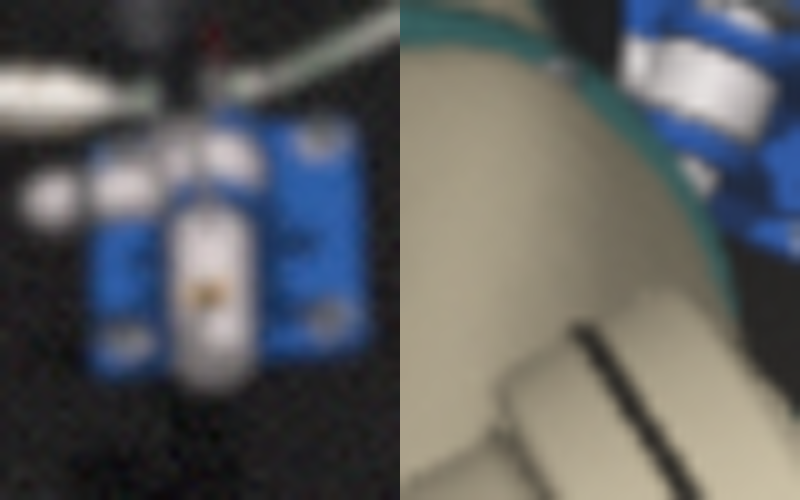

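```bash
python3 - <<'E'
from h import *
np.set_printoptions(precision=2,suppress=True)
e=np.array([np.cos(np.radians(-20)),np.sin(np.radians(-20)),0]); l=np.array([-e[1],e[0],0]); c0=np.array([460.7,220.9,60])
for f,n,c in(("scene0","scene",(221,224)),("top0","top",(204,218)),("scene1","scene",(221,224))):
    im=cv2.imread(f"pics/{f}.png").astype(float); u0,v0=c
    w=np.clip(im[...,2]-im[...,0]-15,0,None); v,u=np.mgrid[v0-4:v0+5,u0-4:u0+5]; ww=w[v,u]
    cu,cv=(u*ww).sum()/ww.sum(),(v*ww).sum()/ww.sum(); X=ray(n,[(cv+0)/420,(cu+0)/560],72); print(f,"ring px",cu,cv,X,"along/lat",(X-c0)@e,(X-c0)@l)
    P=cloud(n,np.load(f+".npy")).reshape(-1,3)-c0; a,b,z=P@e,P@l,P[:,2]
    m=(a>-14)&(a<18)&(abs(b)<16)&(z>3)&(z<16); 
    from scipy.optimize import least_squares
    r=least_squares(lambda p:np.hypot(b[m]-p[0]-p[2]*a[m],z[m]-p[1])-12,[0,0,0],loss="soft_l1"); print("  axis lat, dz, slope",r.x,m.sum())
for th in("clip_tip","hole_nominal","clip"):
    for r in landmark_of(th,"scene")[:1]: print(th,round(r["score"],2),np.array(r["at"])*[420,560])
im=cv2.imread("pics/scene1.png"); print(im[208:226:1,217:226].mean(-1).astype(int))
E
```

```text
scene0 ring px 220.38141025641025 223.72115384615384 [462.35 222.36  72.  ] along/lat 1.0545157644653245 1.9339143649188408
  axis lat, dz, slope [ 1.19 -0.3  -0.05] 53
top0 ring px 203.38295454545454 217.49772727272727 [461.87 222.44  72.  ] along/lat 0.5705708748206225 1.8493752173673563
  axis lat, dz, slope [ 0.77 -0.19 -0.06] 96
scene1 ring px 220.4169381107492 223.73941368078175 [462.23 222.29  72.  ] along/lat 0.9616603123846459 1.8248559280561898
  axis lat, dz, slope [ 1.4  -0.27 -0.09] 51
clip_tip 0.58 [218.82 221.98]
hole_nominal 0.98 [224.2 223.1]
clip 0.56 [207.69 218.29]
[[121 127 127 138 148 150 137 116  94]
 [141 147 145 162 184 188 174 145 114]
 [165 164 153 167 193 199 190 167 131]
 [168 167 149 156 178 190 186 170 142]
 [157 153 134 134 149 160 163 155 133]
 [130 121 114 117 115 121 128 124 113]
 [108  99 100 105 104 100  93  94  89]
 [ 92  98 108 116 114 111  91  78  71]
 [102 124 139 139 143 142 123  92  69]
 [117 152 166 164 167 171 153 116  82]
 [125 160 184 183 189 185 171 131  88]
 [128 168 190 200 202 195 175 139  94]
 [129 169 194 204 206 200 176 138  95]
 [123 170 191 200 205 195 176 140  96]
 [125 163 181 184 189 187 175 140  98]
 [123 155 156 152 158 172 168 139  94]
 [119 146 142 121 132 157 165 138  96]
 [113 137 136 123 140 163 166 140  97]]
```

```bash
python3 -c "
from h import *
print(viewer.calibration('scene')['K'],viewer.calibration('top')['K'])
for d in (0,.5): print([ray(n,[(v+d)/420,(u+d)/560],72) for n,u,v in(('scene',220.4,223.73),('top',203.38,217.5))])
go([461,221.3,160],-21)"
```

```text
[[402.63359852   0.         282.23591644]
 [  0.         402.63359852 199.27219229]
 [  0.           0.           1.        ]] [[415.71379904   0.         284.19157869]
 [  0.         415.71379904 208.75879691]
 [  0.           0.           1.        ]]
[array([462.28989139, 222.31849725,  72.        ]), array([461.86257709, 222.45052374,  72.        ])]
[array([459.61086088, 221.70683875,  72.        ]), array([460.48031754, 221.07047677,  72.        ])]
t 8.1 pos [461.86  218.271 179.338] heading y -19.74643487375439 tilt [ 0.005 -0.017 -1.   ] F [-0.426  0.199 -1.069] w 9.62652831843417 j [-0.345  0.533 -0.236  1.964  0.219  0.673 -1.067]
tool shift [ 2.829 -2.032 19.28 ] twist 0.021878838841164178
```

Emit:
{"api": "jog_arm", "payload": {
  "steps": [3.5,-1,8,0.01,0,0,0,8,0,0,0,0,4,0,0,0,0,0,0,0]
}}

```text
time_s: 8.6
tool_pos: [462.2, 221.9, 158.0]
tcp_rot: [2.565, 1.785, -0.008]
force: [0.7, -0.0, -0.8]
width: 8.7
```

```bash
python3 -c "
from h import *
go([461.8,222,152],-20)"
```

```text
t 8.6 pos [462.247 221.87  157.977] heading y -20.348854680202322 tilt [ 0.005 -0.016 -1.   ] F [ 0.66  -0.047 -0.79 ] w 8.668554227342685 j [-0.363  0.568 -0.22   1.978  0.232  0.624 -1.095]
tool shift [ 0.048 -0.528  5.971] twist -0.006088662780522401
```

Emit:
{"api": "jog_arm", "payload": {
  "steps": [0,-0.3,2,0,0,0,0,2,0,0,0,0,1.5,0,0]
}}

```text
time_s: 8.98
tool_pos: [462.2, 222.0, 152.3]
tcp_rot: [2.565, 1.785, -0.007]
force: [0.3, -0.2, -0.6]
width: 9.3
```

Emit:
{"api": "jog_arm", "payload": {
  "steps": [0,0,1.5,0,0]
}}

```text
time_s: 9.1
tool_pos: [462.3, 221.9, 150.8]
tcp_rot: [2.565, 1.784, -0.007]
force: [-0.3, 0.2, 0.3]
width: 9.2
```

Emit:
{"api": "jog_arm", "payload": {
  "steps": [0,0,1.5,0,0]
}}

```text
time_s: 9.22
tool_pos: [462.2, 222.0, 149.3]
tcp_rot: [2.565, 1.785, -0.007]
force: [-0.3, 0.1, 0.4]
width: 8.9
```

Emit:
{"api": "jog_arm", "payload": {
  "steps": [0,0,1.5,0,0]
}}

```text
time_s: 9.35
tool_pos: [462.1, 222.0, 147.7]
tcp_rot: [2.565, 1.785, -0.007]
force: [0.0, 0.2, 0.1]
width: 9.1
```

Emit:
{"api": "jog_arm", "payload": {
  "steps": [0,0,1.5,0,0]
}}

```text
time_s: 9.48
tool_pos: [462.1, 222.0, 146.1]
tcp_rot: [2.565, 1.785, -0.007]
force: [0.1, -0.3, -0.3]
width: 9.1
```

Emit:
{"api": "jog_arm", "payload": {
  "steps": [0,0,2,0,0]
}}

```text
time_s: 9.6
tool_pos: [462.0, 222.1, 144.0]
tcp_rot: [2.565, 1.785, -0.007]
force: [-0.2, -0.0, -0.5]
width: 8.9
```

Emit:
{"api": "jog_arm", "payload": {
  "steps": [0,0,2,0,0]
}}

```text
time_s: 9.72
tool_pos: [462.1, 222.0, 141.8]
tcp_rot: [2.566, 1.785, -0.007]
force: [-0.1, 0.4, -1.2]
width: 8.8
```

Emit:
{"api": "jog_arm", "payload": {
  "steps": [0,0,2,0,0]
}}

```text
time_s: 9.85
tool_pos: [462.0, 222.0, 139.7]
tcp_rot: [2.565, 1.785, -0.007]
force: [-0.6, 0.7, 0.4]
width: 9.2
```

```bash
python3 - <<'E'
from h import *
go([461.8,222,105],-20)
im,d=viewer.read_camera("scene"); c=(221,215)
cv2.imwrite("pics/g5.png",cv2.resize(im[c[1]-25:c[1]+25,c[0]-25:c[0]+25],(500,500),interpolation=cv2.INTER_CUBIC))
go([461.8,222,105],-20)
E
```

```text
t 9.85 pos [462.001 221.99  139.676] heading y -20.338960237682535 tilt [ 0.006 -0.016 -1.   ] F [-0.624  0.734  0.418] w 9.169355503138124 j [-0.372  0.597 -0.208  1.993  0.245  0.579 -1.107]
tool shift [ 0.393 -0.564 34.67 ] twist -0.005915972180902668
t 9.9 pos [461.972 221.873 139.46 ] heading y -20.340572793593257 tilt [ 0.005 -0.016 -1.   ] F [ 0.948  0.059 -0.876] w 9.06088762691937 j [-0.372  0.597 -0.208  1.993  0.245  0.579 -1.107]
tool shift [ 0.518 -0.572 34.452] twist -0.005944116590917318
```

View pics/g5.png

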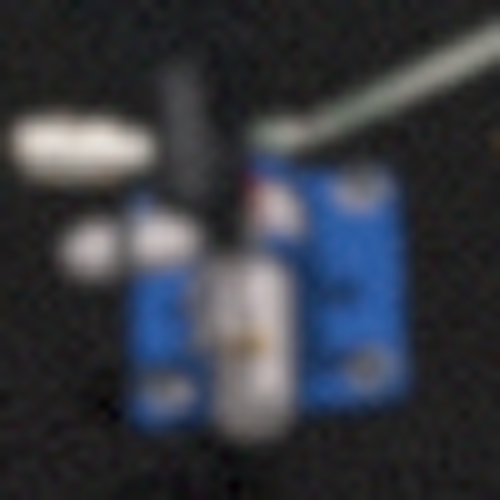

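Emit:
{"api": "jog_arm", "payload": {
  "steps": [0,0,2,0,0,0,0,2,0,0,0,0,2,0,0]
}}

```text
time_s: 10.28
tool_pos: [462.0, 221.8, 133.1]
tcp_rot: [2.566, 1.785, -0.007]
force: [-1.3, 0.5, -0.0]
width: 9.0
```

Emit:
{"api": "jog_arm", "payload": {
  "steps": [0,0,2,0,0,0,0,2,0,0]
}}

```text
time_s: 10.52
tool_pos: [461.9, 221.8, 128.8]
tcp_rot: [2.566, 1.785, -0.008]
force: [-1.5, 0.2, 0.4]
width: 8.6
```

Emit:
{"api": "jog_arm", "payload": {
  "steps": [0,0,2,0,0]
}}

```text
time_s: 10.65
tool_pos: [462.2, 222.3, 126.9]
tcp_rot: [2.566, 1.785, -0.006]
force: [-0.3, 1.5, 3.3]
width: 8.9
```

Emit:
{"api": "jog_arm", "payload": {
  "steps": [0,0,2,0,0]
}}

```text
time_s: 10.78
tool_pos: [462.5, 223.1, 125.2]
tcp_rot: [2.566, 1.786, -0.003]
force: [-1.0, 1.9, 4.9]
width: 8.7
```

Emit:
{"api": "jog_arm", "payload": {
  "steps": [0,0,2,0,0]
}}

```text
time_s: 10.9
tool_pos: [462.8, 223.5, 124.0]
tcp_rot: [2.565, 1.786, -0.002]
force: [-2.3, -0.1, 14.0]
width: 8.9
```

Emit:
{"api": "jog_arm", "payload": {
  "steps": [-0.6,0,1.5,0,0]
}}

```text
time_s: 11.02
tool_pos: [462.7, 223.4, 123.4]
tcp_rot: [2.565, 1.787, -0.0]
force: [-2.4, 1.1, 13.4]
width: 9.3
```

Emit:
{"api": "jog_arm", "payload": {
  "steps": [-0.5,0,1.5,0,0]
}}

```text
time_s: 11.15
tool_pos: [462.6, 223.4, 122.9]
tcp_rot: [2.565, 1.787, 0.001]
force: [-1.4, 0.7, 4.6]
width: 9.1
```

Emit:
{"api": "jog_arm", "payload": {
  "steps": [-0.3,0,1.5,0,0]
}}

```text
time_s: 11.28
tool_pos: [462.6, 223.4, 122.0]
tcp_rot: [2.565, 1.787, 0.002]
force: [-1.5, 0.3, 6.3]
width: 8.6
```

Emit:
{"api": "jog_arm", "payload": {
  "steps": [-0.3,0,2,0,0,-0.2,0,2,0,0]
}}

```text
time_s: 11.52
tool_pos: [462.5, 223.4, 119.6]
tcp_rot: [2.564, 1.787, 0.004]
force: [-3.8, -0.1, 17.6]
width: 8.7
```

Emit:
{"api": "jog_arm", "payload": {
  "steps": [-0.2,0,2,0,0,0,0,2,0,0]
}}

```text
time_s: 11.78
tool_pos: [462.4, 223.4, 117.8]
tcp_rot: [2.563, 1.787, 0.006]
force: [-2.8, 0.4, 8.2]
width: 9.0
```

Emit:
{"api": "jog_arm", "payload": {
  "steps": [0,0,2,0,0,0,0,2,0,0]
}}

```text
time_s: 12.02
tool_pos: [462.4, 223.4, 115.2]
tcp_rot: [2.563, 1.787, 0.007]
force: [-1.1, 0.3, 7.1]
width: 9.1
```

Emit:
{"api": "jog_arm", "payload": {
  "steps": [0,0,1.5,0,0,0,0,1.5,0,0]
}}

```text
time_s: 12.28
tool_pos: [462.3, 223.4, 113.0]
tcp_rot: [2.562, 1.787, 0.008]
force: [-1.3, 0.0, 4.9]
width: 9.0
```

Emit:
{"api": "jog_arm", "payload": {
  "steps": [0,0,1.5,0,0,0,0,1.5,0,0]
}}

```text
time_s: 12.52
tool_pos: [462.3, 223.4, 110.8]
tcp_rot: [2.561, 1.787, 0.008]
force: [-3.0, -0.3, 7.5]
width: 9.4
```

Emit:
{"api": "jog_arm", "payload": {
  "steps": [0,0,1.5,0,0,0,0,1.5,0,0]
}}

```text
time_s: 12.78
tool_pos: [462.2, 223.4, 108.6]
tcp_rot: [2.561, 1.787, 0.008]
force: [-2.5, 0.7, 3.8]
width: 8.9
```

Near home; gentle until the collar lands.

Emit:
{"api": "jog_arm", "payload": {
  "steps": [0,0,1.2,0,0]
}}

```text
time_s: 12.9
tool_pos: [462.3, 223.4, 107.6]
tcp_rot: [2.561, 1.787, 0.009]
force: [-0.9, 0.4, 3.2]
width: 8.9
```

Emit:
{"api": "jog_arm", "payload": {
  "steps": [0,0,1.2,0,0]
}}

```text
time_s: 13.02
tool_pos: [462.1, 223.1, 106.1]
tcp_rot: [2.561, 1.787, 0.008]
force: [-0.8, -0.1, 0.4]
width: 8.9
```

Emit:
{"api": "jog_arm", "payload": {
  "steps": [0,0,1.2,0,0]
}}

```text
time_s: 13.15
tool_pos: [462.1, 222.9, 104.7]
tcp_rot: [2.561, 1.787, 0.007]
force: [-2.2, 0.1, 9.9]
width: 9.2
```

Emit:
{"api": "jog_arm", "payload": {
  "steps": [0,0,1.2,0,0]
}}

```text
time_s: 13.28
tool_pos: [462.2, 223.0, 104.4]
tcp_rot: [2.56, 1.787, 0.008]
force: [-5.3, -1.6, 22.1]
width: 8.9
```

Emit:
{"api": "jog_arm", "payload": {
  "steps": [0,0,-0.6,0,0,0,0,0,0,0]
}}

```text
time_s: 13.52
tool_pos: [462.1, 222.9, 105.0]
tcp_rot: [2.56, 1.787, 0.007]
force: [-0.6, 0.5, 0.9]
width: 9.2
```

Emit:
{"api": "jog_arm", "payload": {
  "steps": [0,0,0,0,0.35,0,0,0,0,0.35,0,0,0,0,0.35]
}}

```text
time_s: 13.9
tool_pos: [462.6, 222.3, 104.4]
tcp_rot: [2.56, 1.786, 0.007]
force: [-0.3, -0.8, 0.6]
width: 29.6
```

```bash
python3 -c "
from h import *
go([461.8,222,180],-20)"
```

```text
t 13.9 pos [462.563 222.318 104.436] heading y -20.209808128277718 tilt [ 0.015 -0.014 -1.   ] F [-0.326 -0.756  0.643] w 29.630884880292566 j [-0.397  0.653 -0.176  2.022  0.275  0.483 -1.134]
tool shift [ -1.154   0.832 -75.555] twist -0.0036618426358929848
```

Raise straight up, then move off to clear both views.

Emit:
{"api": "jog_arm", "payload": {
  "steps": [0,0,-10,0,0.35,0,0,-20,0,0.35,0,0,-30,0,0.35,0,0,-40,0,0.35,0,0,-40,0,0.35,-40,0,-20,0,0.35,-60,0,0,0,0.35,-60,0,0,0,0.35,-60,0,0,0,0.35,-60,0,0,0,0.35,-20,0,0,0,0.35,0,0,0,0,0.35]
}}

```text
time_s: 15.4
tool_pos: [355.2, -63.7, 278.4]
tcp_rot: [2.555, 1.783, 0.025]
force: [0.7, 0.4, -0.6]
width: 30.0
```

```bash
python3 - <<'E'
from h import *
go([461.8,222,180],-20)
tiles=[]
for n in("scene","top"):
    im,d=viewer.read_camera(n); c=proj(n,[470,221,80]).astype(int)
    tiles.append(cv2.resize(im[c[1]-25:c[1]+25,c[0]-20:c[0]+20],(400,500),interpolation=cv2.INTER_CUBIC))
    P=cloud(n,d).reshape(-1,3); v=im.reshape(-1,3).astype(int)
    m=(v[:,2]>90)&(v[:,1]<80)&(v[:,0]<80)&(np.hypot(P[:,0]-462,P[:,1]-222)<40); q=P[m]; print(n,len(q),q.mean(0),q.min(0),q.max(0))
cv2.imwrite("pics/end.png",np.hstack(tiles))
E
```

```text
t 15.4 pos [355.2   -63.677 278.434] heading y -20.171527229612643 tilt [ 0.028 -0.012 -1.   ] F [ 0.669  0.368 -0.602] w 29.95047919820524 j [ 0.255  0.155 -0.19   2.218  0.059  0.743 -0.326]
tool shift [305.107  -1.454  97.837] twist -0.00299371491356506
scene 41 [459.406 227.92  109.303] [454.195 217.445  93.29 ] [464.583 237.043 122.015]
top 47 [462.94  225.491 109.191] [456.243 213.576  -1.589] [477.821 254.588 124.767]
```

View pics/end.png

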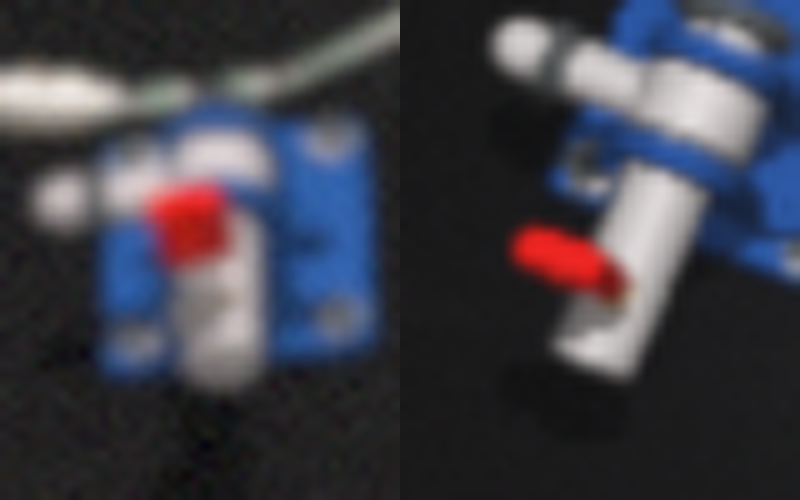

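```bash
python3 - <<'E'
from h import *
np.set_printoptions(precision=1,suppress=True)
e=np.array([np.cos(np.radians(-20)),np.sin(np.radians(-20)),0]); l=np.array([-e[1],e[0],0]); c0=np.array([461.8,222.,60])
for k in range(2):
  for n in("scene","top"):
    im,d=viewer.read_camera(n)
    P=cloud(n,d).reshape(-1,3); v=im.reshape(-1,3).astype(int)
    m=(v[:,2]>90)&(v[:,1]<80)&(v[:,0]<80)&(np.hypot(P[:,0]-462,P[:,1]-222)<30)&(P[:,2]>80); q=P[m]-c0
    a=np.c_[q@e,q@l,P[m][:,2]]; print(n,len(a)); 
    for lo,hi in((90,100),(100,110),(110,117),(117,128)):
        s=a[(a[:,2]>lo)&(a[:,2]<hi)]; 
        if len(s): print(lo,len(s),s.mean(0),s.min(0),s.max(0))
  for th in("clip_grip","clip","clip_tip"):
    for r in landmark_of(th,"top")[:1]: print(th,round(r["score"],2),np.array(r["at"])*[420,560])
for z in(60,105,120): print(z,proj("top",[462,222,z]),proj("scene",[462,222,z]))
E
```

```text
scene 41
90 5 [-5.   7.1 96.2] [-7.3  1.7 91.8] [ -3.5  11.7 100. ]
100 16 [ -4.5   5.3 104.3] [ -7.2  -5.2 100.1] [ -2.4  14.1 109.7]
110 12 [ -3.5   4.7 114.5] [ -8.6  -3.5 110.5] [  3.2  12.6 116.6]
117 8 [ -2.8   2.6 119.6] [ -5.4  -4.  118.1] [  1.4  11.7 122.6]
top 43
90 3 [-3.4 -2.6 94.7] [-3.8 -7.5 92.1] [-2.9  3.6 96.4]
100 4 [ -2.   -3.  106.7] [ -4.1  -8.4 104.1] [  1.1   6.8 108.5]
110 15 [ -0.3   4.9 114.4] [ -3.6  -7.8 110.4] [  5.8  16.2 116.8]
117 21 [  0.9   2.6 119.6] [ -2.7  -7.9 117. ] [  5.4  13.5 122.2]
clip_grip 0.55 [210.7 200.1]
clip 0.6 [220.  202.2]
clip_tip 0.66 [201.  136.8]
scene 42
90 6 [-4.7  6.7 96.9] [-7.3 -1.4 93.8] [-2.2 11.8 99.9]
100 16 [ -5.2   4.6 105.5] [ -8.7  -5.7 100. ] [ -3.   14.1 110. ]
110 10 [ -4.2   3.6 113.5] [ -5.8  -6.4 110.4] [ -1.9  12.2 117. ]
117 10 [ -2.9   3.8 119.3] [ -8.4  -4.3 117.3] [  1.5  11.8 124.2]
top 42
90 3 [-3.5 -3.  96.3] [-3.8 -8.1 94.5] [-3.1  3.7 99. ]
100 3 [ -3.   -1.  105.6] [ -4.1  -8.1 102.7] [ -1.    6.5 107.8]
110 10 [ -0.9   3.1 113.6] [ -3.6  -7.5 110.3] [  5.7  14.2 116.6]
117 26 [  0.9   3.6 119.4] [ -3.4  -8.2 117.4] [  5.6  14.4 123.5]
clip_grip 0.38 [215.2 198.3]
clip 0.36 [219.  203.7]
clip_tip 0.2 [209.1 214. ]
60 [204.4 218.2] [221.  226.1]
105 [201.1 215.4] [219.2 217.1]
120 [199.9 214.5] [218.6 214. ]
```

```bash
python3 -c "
from h import *
print(job.hand_in())"
```

```text
the job is handed in; nothing more can be done
None
```

The R-clip is locked through the clevis pin, released, and the job is handed in at about 16 s of the 72 s. No verdict is reported, so the result below rests on my own readings.

- **Pick-up:** I gripped the red grip across its 10 mm sides and lifted the clip straight out of the post, leg well clear.
- **Finding the hole:** The brass ring showed in both cameras. The leg went in on the first descent with almost no force on the tip.
- **Pushing in:** The bow met the pin about 21 mm above home. The push was mostly 5 to 14 N, with one stick-slip reading of 17.6 N. It fell to under 1 N just before the collar landed.
- **Collar landing:** The collar landed at tool height 104.5 mm, about where I expected it. The highest force I read was 22 N there, below the 30 N limit; forces were only read at the end of each call. I then backed off slightly, opened the fingers and withdrew.

**Last checks:**
- The top of the grip measured about 119.5 mm against 120 mm expected when fully home.
- The clip leans by roughly 0.05 to 0.1 rad towards the bow side, within the 0.25 rad limit.
- The arm is clear and the clip was steady across repeated pictures.

**Not confirmed:**
- I could not see the bow under the pin. That it closed is inferred from the force falling off.
- In the last check the network's positions for the clip tip were scattered and low-scored, so I did not use them.
- I did not check the bystanders in a last picture, but the arm's path stayed clear of them.

I viewed 8 pictures in all.

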